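# Set out the brass knob samples

## Task

Pick out the four brass knobs from the fittings on the bench and set them out as samples: stand each round knob upright in the wooden dish of its own size (small in small, medium in medium, large in large), and push the square-headed knob's spigot down into the sprung holder until it clicks fully home, with its head resting on the block. Leave the bar pull and the hinge where they lie.

Things in the scene. Friction and masses are not known exactly. Their poses are not given: they have to be found in the camera images.
- small_knob_mid (a point): the small round brass knob, loose, standing upright on its foot: round head 28 mm across (straight-sided from 17 to 43 mm above its foot), 50 mm tall, on a narrower neck and a round flat foot 26 mm across. The point is on its axis, half-way up (25 mm above the foot's underside); z is up its axis.
- medium_knob_mid (a point): the medium round brass knob, loose, standing upright on its foot: round head 42 mm across (straight-sided from 17 to 47 mm above its foot), 54 mm tall, on a narrower neck and a round flat foot 36 mm across. The point is on its axis, half-way up (27 mm above the foot's underside); z is up its axis.
- large_knob_mid (a point): the large round brass knob, loose, standing upright on its foot: round head 58 mm across (straight-sided from 17 to 51 mm above its foot), 58 mm tall, on a narrower neck and a round flat foot 48 mm across. The point is on its axis, half-way up (29 mm above the foot's underside); z is up its axis.
- small_dish_floor (a point): the small round dish of pale wood, fixed to the bench: inside 46 mm across, outside 54 mm, flat floor 3 mm above the bench, rim 7 mm above the bench. The point is the centre of its inner floor; z is up.
- medium_dish_floor (a point): the medium round dish of pale wood, fixed to the bench: inside 58 mm across, outside 66 mm, flat floor 3 mm above the bench, rim 7 mm above the bench. The point is the centre of its inner floor; z is up.
- large_dish_floor (a point): the large round dish of pale wood, fixed to the bench: inside 72 mm across, outside 80 mm, flat floor 3 mm above the bench, rim 7 mm above the bench. The point is the centre of its inner floor; z is up.
- square_knob_head (a point): square-headed brass knob, loose, upright on its spigot: head 48 by 48 mm, flat-sided 20 to 56 mm above the foot, small round button on top (58 mm); below it a round grooved spigot 32 mm across, 20 mm long, foot bevelled to 25 mm. Point: on the axis in the head, 42 mm above the foot (grip here or higher, to keep the fingers off the holder); x, y square to the flat sides, z up. About 0.28 kg.
- holder_mouth (a point): sprung holder: fixed dark steel block 72 by 72 by 22 mm high; round hole 38 mm across, 20 mm deep, two slippery sprung balls in its wall. The spigot stops on them 8 to 13 mm high; push down with about 5 to 15 N to click home: head on block, the knob's point then 22 mm above this one. Point: centre of the mouth, level with the block's top; z up.
- bar_pull_mid (a point): a brass bar pull lying on the bench, not a knob, to be left: bar 84 mm long along its x, 18 mm wide at the feet, 29 mm high. The point is its middle, 15 mm above the bench.
- hinge_mid (a point): a brass butt hinge lying open and flat on the bench, not a knob, to be left: 56 by 56 mm, leaves 4 mm thick, pin along its y 9 mm high. The point is its middle, 3 mm above the bench.
Mind the look-alikes: they are no part of the job. Leave any black look-alike of the part that bears square_knob_head alone.

How it is judged:
By the outcome, as a careful person would: the job done as asked, in the order asked, and still so for the second after the job is handed in, with the robot touching nothing.
It also fails if it takes over 104 s, if anything falls off the work surface, if the arm or the gripper's body presses on something with over 40 N, if the wrist force passes 120 N, or if a joint passes its speed limit or range.

## Robot

A 6-joint arm with a two-finger parallel gripper is mounted at the origin on the work surface. World frame = base frame: x ahead of the robot, y to its left, z up, the work surface at z = 0. Lengths are in m, angles in rad, forces in N, time in s.
With the tool pointing down it reaches from about 0.35 to 0.85 m from the base axis. Payload 8.1 kg.
Tool frame: the origin (TCP) lies between the finger pads; the fingertips stand 11 mm ahead of it and the grasp point (between the pads) lies 8 mm behind it (robot.tips_ahead is the distance from the TCP to the fingertips, in m); z points along the fingers, y is the line along which they close (so a half turn about z gives the same grasp; the last joint's range is limited). The gripper opens to 93 mm and grips with 3 to 60 N. Pads are 15 mm wide; open, the fingers measure 128 mm over their backs; the gripper's body (75 mm by 188 mm) begins 65 mm behind the grasp point.
Start: joints at [1.254, 0.13, 1.488, -0, 1.523, -0.085], TCP at [0.138, 0.584, 0.23] pointing down, gripper open.
Joint ranges: [-2.96, 2.96], [-0.89, 2.26], [0.02, 2.5], [-1.34, 4.48], [0, 2.73], [-2.66, 2.66]. Speed limits (rad/s): [2.39, 2.39, 2.79, 3.14, 3.14, 3.14].

## Interface

Orientations are given as a rotation vector (axis times angle).
In Python, from plant import robot gives the robot as it stands. The module is installed in compiled form; this text tells all that it offers.
- The arm moves only by the tool move_arm, never from a script. Its argument "deltas" is one flat list of numbers, 7 for each row, row after row: the shift along the tool's x, y, z in m, then the turn, a rotation vector about the tool's x, y, z in rad, then the opening, from 0 (shut) to 1 (fully open). A call has 1 to 12 rows; each row is the pose to reach, as a shift and turn from the pose commanded when the call began, along the tool's axes at that moment; what a row does not reach only later rows make up. A row lasts 1/8 s, in which the tool goes at most 62.5 mm and 10.7 degrees, less where a joint would pass 70% of its speed; a pose out of reach is approached as far as the arm can. A call with a gripper value outside its range is refused whole. The fingers move at their own pace and stop on an object; "squeeze" is the grip in N (left out, the last holds). Time passes only in rows, so rows that repeat a pose let the fingers close. It gives the time, the measured TCP pose, the force, the opening and the grip force at its end, in the units of the state.
- robot.read_state(): the state, without advancing time (a new reading comes with each control period).
- robot.read_camera(name): name is "side" or "top" or "wrist"; returns (picture, depth): 420x560x3 uint8, red, green, blue; 420x560 float32, m along the optical axis (not along the pixel's ray), 0 where there is no reading.
- robot.camera_model(name): a dict with "K" (3x3 intrinsics, pixels), "k1" (the pictures are not rectified: a ray, as slopes to the right and down, at radius r is drawn at 1 + k1 r^2 times it, then the intrinsics apply), "R" (3x3) and "t" (3): a world point X has camera coordinates R X + t; the wrist camera has in their place "tool_from_camera" (4x4, takes a point from camera to tool coordinates, whose origin is the TCP and whose axes are the flange's). Camera axes: x right, y down, z forward; pixel columns grow to the right and rows downward; lengths in m; the calibration is good to about 2 mm. A picture is of the moment at which its call begins: read the wrist's pose just before it. camera_model takes no time and is no camera call.
- robot.close_job(): hands the job in; it is judged then, once.
Trained networks look in the newest picture that a camera, given by its name, has taken for a name from the list of things; names that differ only in an ending like _2 or _b are one class to them, and where a whole thing is asked for, a point or a joint stands for the part that bears it (a point fixed in the world has none). Each returns a list of dicts, best first, with "confidence" (0 to 1); they miss things now and then, are a little off and sometimes report something else, mostly with a low value. They report only what shows in the picture. A call takes as long as a camera call. They do not tell look-alikes from the thing itself.
- robot.recognise(camera, label): "uv" ([column, row] in pixels, amid what is visible of it).
The state is a dict: "t": time; "q": joint angles; "dq": joint speeds; "joint_torque": joint torques, N m; "tool_pos": TCP position; "orientation": TCP orientation; "force": force on the tool from outside, world axes, zero at the start; "wrist_torque": the same for the moment, N m; "opening": finger opening in m; "gripper_force": force on a finger pad.
Only numpy, scipy, OpenCV 4.12 (cv2) and the standard library are available. Lean on these libraries where they do the work, as an engineer would, in place of code of your own. Each camera call takes 0.05 s, during which the arm holds its last target. There are 200 camera calls.

## Working session

There is one attempt and no reset: what is moved stays moved. The work goes in short steps, Python scripts to look and compute and a tool call to move; the robot and the scene stay as the last step left them, time stands still between calls to the robot, and variables do not carry over. Pictures are saved under pics/ and viewed, at most 14 in all, crops included, and the job is handed in when it is done.

Besides the shell and the picture viewer there is one more tool, called after "Call:" by a JSON object that holds its "method" and its "body". move_arm: Moves the arm, as the interface text tells. Its arguments: {"type":"object","properties":{"deltas":{"type":"array","items":{"type":"number"}},"squeeze":{"type":"number"}},"required":["deltas"]}

```bash
mkdir -p pics; ls
python3 - <<'E'
from plant import robot
import cv2
s=robot.read_state();print(s)
for c in("top","side"):
    p,d=robot.read_camera(c);cv2.imwrite(f"pics/{c}0.png",p[...,::-1]);m=robot.camera_model(c);print(c,m)
print(robot.camera_model("wrist"))
E
```

```text
pics
{'t': 0.0, 'q': array([ 1.25359278e+00,  1.31200408e-01,  1.48927002e+00, -1.55407087e-05,
        1.52298571e+00, -8.54186404e-02]), 'dq': array([-4.67116514e-04,  9.52342412e-04,  1.88205576e-04,  2.01674288e-04,
       -2.69940973e-04,  5.27138336e-05]), 'joint_torque': array([ 1.21171106e-03, -5.59856415e+01, -4.91751301e+01,  7.69246998e-02,
        3.55236896e-02, -1.75464243e-04]), 'tool_pos': array([0.13765253, 0.58343451, 0.22856907]), 'orientation': array([-3.63229748e-01, -3.12016262e+00,  2.87259358e-03]), 'force': array([ 0.98726169, -0.31410224, -0.00172227]), 'wrist_torque': array([-0.08147971,  0.00633918,  0.01262193]), 'gripper_force': 0.0, 'opening': 0.09313064930030147}
top {'K': array([[541.53495119,   0.        , 276.36515936],
       [  0.        , 541.53495119, 216.17110339],
       [  0.        ,   0.        ,   1.        ]]), 'k1': -0.043684462277933565, 'R': array([[-3.45182030e-02, -9.99403856e-01, -6.52329275e-04],
       [-9.75480509e-01,  3.38338659e-02, -2.17469645e-01],
       [ 2.17362073e-01, -6.87032687e-03, -9.76066867e-01]]), 't': array([0.0
[... 282 characters left out ...]
       [-0.282351  , -0.65852458, -0.6975839 ],
       [ 0.28412005,  0.63714281, -0.71646691]]), 't': array([-0.42256062,  0.20717059,  0.91592259])}
{'K': array([[374.65130243,   0.        , 275.02777638],
       [  0.        , 374.65130243, 207.96199706],
       [  0.        ,   0.        ,   1.        ]]), 'k1': -0.0678667344824585, 'tool_from_camera': array([[-4.26557057e-04, -9.64455727e-01, -2.64244148e-01,
         7.38839718e-02],
       [ 9.99999679e-01, -2.32002805e-04, -7.67473898e-04,
         4.69646879e-04],
       [ 6.78889213e-04, -2.64244390e-01,  9.64455516e-01,
        -1.55398613e-01],
       [ 0.00000000e+00,  0.00000000e+00,  0.00000000e+00,
         1.00000000e+00]])}
```

View pics/top0.png

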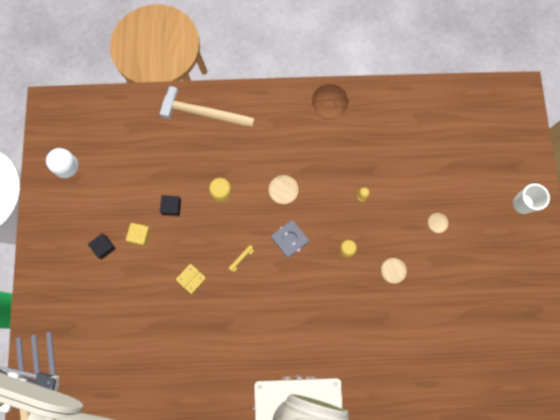

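View pics/side0.png

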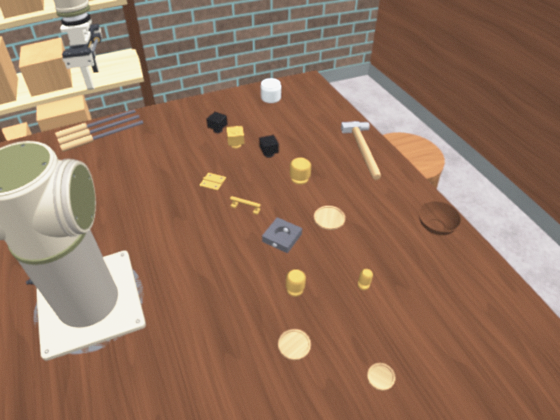

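Top view: square brass knob at (138,233) between black look-alikes (170,205) and (101,245). Large knob is at (220,188), medium (348,248) and small (364,193). Dishes are L (284,189), M (394,270) and S (438,223). The holder is at (290,238), bar pull (241,258), hinge (190,279). The side view agrees.

```bash
cat > h.py <<'E'
import numpy as np,cv2
from plant import robot
from scipy.spatial.transform import Rotation as Ro
def pose(s=None):
    s=s or robot.read_state(); T=np.eye(4);T[:3,:3]=Ro.from_rotvec(s["orientation"]).as_matrix();T[:3,3]=s["tool_pos"];return T
def cam2world(c,m):
    if c=="wrist": return pose()@m["tool_from_camera"]
    T=np.eye(4);T[:3,:3]=m["R"].T;T[:3,3]=-m["R"].T@m["t"];return T
def snap(c):
    """picture, world xyz per pixel (depth), slopes, T"""
    m=robot.camera_model(c);T=cam2world(c,m);p,d=robot.read_camera(c)
    K=m["K"];v,u=np.mgrid[:420,:560]
    D=np.array([m["k1"],0,0,0,0.])
    n=cv2.undistortPoints(np.stack([u.ravel(),v.ravel()],1).astype(float)[:,None],K,D).reshape(420,560,2)
    ray=np.dstack([n,np.ones((420,560))])
    X=(ray*d[...,None])@T[:3,:3].T+T[:3,3]; X[d==0]=np.nan
    return p,X,ray@T[:3,:3].T,T
def onplane(ray,T,z): return T[:3,3]+ray*((z-T[2,3])/ray[...,2])[...,None]
def brass(p):
    h=cv2.cvtColor(p,cv2.COLOR_RGB2HSV);return ((h[...,0]>=19)&(h[...,0]<=34)&(h[...,1]>150)&(h[...,2]>90))
def tool(x,y,z,yaw=None):
    """shift in current tool axes to put TCP at world xyz"""
    T=pose();return T[:3,:3].T@(np.array([x,y,z])-T[:3,3])
E
python3 - <<'E'
from h import *
obj=dict(square=(138,233,.058),large=(220,188,.058),small=(364,193,.050),medium=(348,248,.054),Ldish=(284,189,.007),Mdish=(394,270,.007),Sdish=(438,223,.007),holder=(290,238,.022))
p,X,r,T=snap("top")
np.savez("top.npz",p=p,X=X,r=r,T=T)
for n,(u,v,h) in obj.items():
    w=slice(v-24,v+25),slice(u-24,u+25)
    x=X[w].reshape(-1,3)
    c=onplane(r,T,h)[v,u]
    near=np.hypot(*(x[:,:2]-c[:2]).T)<.05
    lim=(.6*h if h>.01 else .0035)
    k=near&(x[:,2]>lim)
    q=x[k]
    rect=cv2.minAreaRect(q[:,:2].astype(np.float32)*1000)
    print(n,c.round(3),k.sum(),np.round(rect[0],1),np.round(rect[1],1),round(rect[2],1),np.nanpercentile(q[:,2],[50,95]).round(4), x[~k][:,2].std().round(4))
E
```

```text
square [0.49  0.399 0.058] 382 [489. 403.] [50.3 49.6] 76.4 [0.0548 0.0604] nan
large [0.603 0.185 0.058] 391 [604.2 186.9] [57.8 56.2] 41.4 [0.0548 0.0607] nan
small [ 0.579 -0.195  0.05 ] 96 [ 581.3 -196.3] [25.9 28.2] 60.6 [0.0457 0.0523] nan
medium [ 0.433 -0.142  0.054] 212 [ 432.8 -144.4] [39.  40.4] 0.4 [0.0511 0.0561] nan
Ldish [0.609 0.015 0.007] 274 [611.7  13.8] [90.9 86.8] 84.4 [0.0051 0.0092] nan
Mdish [ 0.377 -0.267  0.007] 211 [ 375.5 -268. ] [92.8 93.5] 2.5 [0.0053 0.0094] nan
Sdish [ 0.5   -0.397  0.007] 154 [ 497.5 -400. ] [87.4 94.4] 77.6 [0.0055 0.0103] nan
holder [0.47  0.005 0.022] 604 [468.6   5.7] [77.7 72.6] 35.1 [0.0206 0.0256] nan
```

Call:
{"method": "move_arm", "body": {"deltas": [-0.403, -0.351, -0.01, 0, 0, -0.2316, 1, -0.403, -0.351, -0.01, 0, 0, -0.2316, 1, -0.403, -0.351, -0.01, 0, 0, -0.2316, 1, -0.403, -0.351, -0.01, 0, 0, -0.2316, 1, -0.403, -0.351, -0.01, 0, 0, -0.2316, 1, -0.403, -0.351, -0.01, 0, 0, -0.2316, 1, -0.403, -0.351, -0.01, 0, 0, -0.2316, 1, -0.403, -0.351, -0.01, 0, 0, -0.2316, 1, -0.403, -0.351, -0.01, 0, 0, -0.2316, 1, -0.403, -0.351, -0.01, 0, 0, -0.2316, 1]}}

```text
t: 1.4
tool_pos: [0.4503, 0.1477, 0.2394]
orientation: [-0.006, -3.141, 0.001]
force: [0.3, 0.6, 0.4]
opening: 0.093
gripper_force: 0.0
```

Run:
```python
from h import *
p,X,r,T=snap("wrist");np.savez("w1.npz",p=p,X=X,r=r,T=T);cv2.imwrite("pics/w1.png",p[...,::-1])
```

Call:
{"method": "move_arm", "body": {"deltas": [-0.025, -0.418, 0, 0, 0, 0, 1, -0.025, -0.418, 0, 0, 0, 0, 1, -0.025, -0.418, 0, 0, 0, 0, 1, -0.025, -0.418, 0, 0, 0, 0, 1, -0.025, -0.418, 0, 0, 0, 0, 1, -0.025, -0.418, 0, 0, 0, 0, 1, -0.025, -0.418, 0, 0, 0, 0, 1, -0.025, -0.418, 0, 0, 0, 0, 1, -0.025, -0.418, 0, 0, 0, 0, 1, -0.025, -0.418, 0, 0, 0, 0, 1]}}

```text
t: 2.7
tool_pos: [0.4747, -0.2665, 0.2397]
orientation: [-0.003, 3.141, 0.001]
force: [-0.1, 0.5, -0.2]
opening: 0.0932
gripper_force: 0.0
```

Run:
```python
from h import *
p,X,r,T=snap("wrist");np.savez("w2.npz",p=p,X=X,r=r,T=T);cv2.imwrite("pics/w2.png",p[...,::-1]);print(T.round(4))
```

```text
[[-1.500e-03  9.645e-01  2.642e-01  4.009e-01]
 [ 1.000e+00  1.500e-03  1.000e-04 -2.661e-01]
 [-3.000e-04  2.642e-01 -9.645e-01  3.951e-01]
 [ 0.000e+00  0.000e+00  0.000e+00  1.000e+00]]
```

View pics/w2.png

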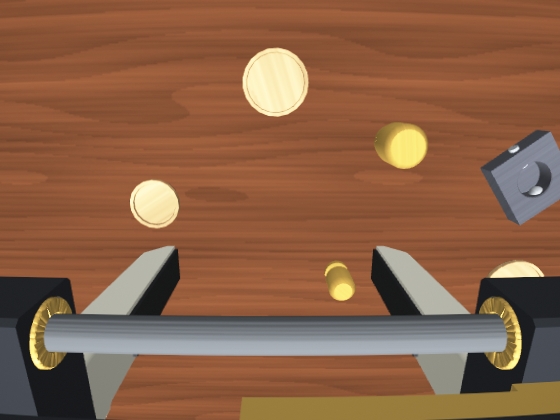

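View pics/w1.png

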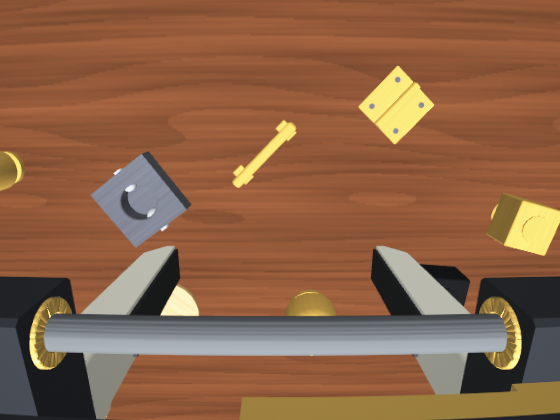

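w2: M dish (275,82), S dish (154,203), medium knob (405,147), small knob (340,285), holder (532,178). w1: holder (140,198), bar pull, hinge, square knob (527,225) at the right; the gripper linkage hides rows below 310.

```bash
cat >> h.py <<'E'
def dish(D,uv,z=.007):
    p,r,T=D["p"],D["r"],D["T"];h=cv2.cvtColor(p,cv2.COLOR_RGB2HSV)
    m=((h[...,0]>12)&(h[...,2]>175)&(h[...,1]<165)).astype(np.uint8)
    n,l=cv2.connectedComponents(m);k=l==l[uv[1],uv[0]]
    c=max(cv2.findContours(k.astype(np.uint8),0,1)[0],key=len)[:,0]
    q=onplane(r,T,z)[c[:,1],c[:,0],:2]*1000
    return [np.round(a,1) for a in cv2.fitEllipse(q.astype(np.float32))]
def knob(D,c,h,zlo=None):
    """points of the head above zlo near c -> rect centre in mm and top median"""
    x=D["X"].reshape(-1,3);k=(np.hypot(*(x[:,:2]-c).T)<.045)&(x[:,2]>(zlo or .5*h))&(x[:,2]<h+.01)&brass(D["p"]).ravel()
    q=x[k];a=cv2.minAreaRect(q[:,:2].astype(np.float32)*1000)
    return k.sum(),[np.round(v,1) for v in a],(q[q[:,2]>h-.006,:2].mean(0)*1000).round(1),np.percentile(q[:,2],95).round(4)
E
python3 - <<'E'
from h import *
a=np.load("w1.npz");b=np.load("w2.npz");t=np.load("top.npz")
print("M",dish(b,(275,82)),dish(t,(394,270)));print("S",dish(b,(154,203)),dish(t,(438,223)));print("L",dish(t,(284,189)))
for n,D,c,h in(("small",b,(.58,-.196),.05),("med",b,(.432,-.144),.054),("sq",a,(.489,.403),.058),("lg top",t,(.604,.187),.058),("small top",t,(.58,-.196),.05),("sq top",t,(.489,.403),.058)):print(n,knob(D,c,h))
# holder from w1: points near with z .015-.03
x=a["X"].reshape(-1,3);k=(np.hypot(*(x[:,:2]-(.4686,.0057)).T)<.058)&(x[:,2]>.017)&(x[:,2]<.03)
print("holder",cv2.minAreaRect(x[k,:2].astype(np.float32)*1000),np.median(x[k,2]))
E
```

```text
M [array([ 378.2, -266.2]), array([65. , 65.3]), np.float64(158.7)] [array([ 376.7, -265.7]), array([67.7, 68.3]), np.float64(137.2)]
S [array([ 503.1, -396.9]), array([52.6, 53.8]), np.float64(78.6)] [array([ 501. , -396.4]), array([55.5, 57.3]), np.float64(83.7)]
L [array([609.,  18.]), array([81.9, 83.6]), np.float64(174.3)]
small (np.int64(430), [array([ 582.9, -196.9]), array([27.5, 26.6]), np.float64(12.0)], array([ 578.3, -197.7]), np.float64(0.0483))
med (np.int64(663), [array([ 436.3, -145.2]), array([41.2, 40.8]), np.float64(84.0)], array([ 430. , -150.4]), np.float64(0.0523))
sq (np.int64(905), [array([491. , 402.5]), array([49.5, 48.1]), np.float64(75.4)], array([482.7, 388.4]), np.float64(0.0554))
lg top (np.int64(60), [array([585.8, 180. ]), array([19.3, 50. ]), np.float64(19.1)], array([584.4, 174.3]), np.float64(0.0537))
small top (np.int64(20), [array([ 572.9, -189.9]), array([21.3,  7.1]), np.float64(55.7)], array([ 572.6, -187.7]), np.float64(0.0471))
sq top (np.int64(38), [array([475. , 391.4]), array([27.2, 60.7]), np.float64(35.1)], array([476.1, 384.3]), np.float64(0.0524))
holder ((471.8387451171875, 6.2947540283203125), (73.60232543945312, 73.7671890258789), 36.17137908935547) 0.022354212234140747
```

Call:
{"method": "move_arm", "body": {"deltas": [-0.108, 0.0695, 0, 0, 0, 0, 1, -0.108, 0.0695, 0, 0, 0, 0, 1, -0.108, 0.0695, 0.14, 0, 0, 0, 1, -0.108, 0.0695, 0.14, 0, 0, 0, 1, -0.108, 0.0695, 0.14, 0, 0, 0, 1, -0.108, 0.0695, 0.14, 0, 0, 0, 1, -0.108, 0.0695, 0.14, 0, 0, 0, 1]}}

```text
t: 3.62
tool_pos: [0.5844, -0.1996, 0.1034]
orientation: [0.0, 3.137, -0.003]
force: [-0.2, -1.2, 0.3]
opening: 0.0932
gripper_force: 0.0
```

Call:
{"method": "move_arm", "body": {"deltas": [0.001, 0.0025, 0, 0, 0, 0, 1, 0.001, 0.0025, 0.04, 0, 0, 0, 1, 0.001, 0.0025, 0.078, 0, 0, 0, 1, 0.001, 0.0025, 0.078, 0, 0, 0, 1, 0.001, 0.0025, 0.078, 0, 0, 0, 1]}}

```text
t: 4.25
tool_pos: [0.5826, -0.1968, 0.0239]
orientation: [0.001, 3.139, -0.002]
force: [0.2, -0.4, 0.7]
opening: 0.093
gripper_force: 0.0
```

Run:
```python
from h import *
p,X,r,T=snap("wrist");D=dict(p=p,X=X,r=r,T=T);cv2.imwrite("pics/w3.png",p[...,::-1]);s=robot.read_state();print(s["tool_pos"],s["force"])
print(knob(D,(.583,-.197),.05,.02))
```

```text
[ 0.58310884 -0.19703796  0.0244537 ] [-0.38433216 -0.85294335 -0.66647874]
(np.int64(2609), [array([ 580.1, -196.1]), array([27.3, 21.8]), np.float64(89.3)], array([ 576.9, -195.9]), np.float64(0.048))
```

View pics/w3.png

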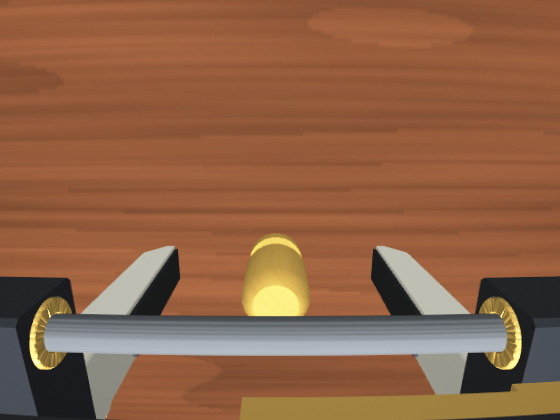

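The knob sits centred between the pads (around col 276).

Call:
{"method": "move_arm", "body": {"deltas": [0, 0, 0, 0, 0, 0, 0.2, 0, 0, 0, 0, 0, 0, 0.2, 0, 0, 0, 0, 0, 0, 0.1, 0, 0, 0, 0, 0, 0, 0.1, 0, 0, 0, 0, 0, 0, 0.1, 0, 0, 0, 0, 0, 0, 0.1, 0, 0, 0, 0, 0, 0, 0.1, 0, 0, 0, 0, 0, 0, 0.1], "squeeze": 20}}

```text
t: 5.3
tool_pos: [0.5813, -0.1963, 0.0216]
orientation: [-0.0, -3.142, 0.0]
force: [-0.3, 0.2, 0.1]
opening: 0.0275
gripper_force: 20.0
```

Call:
{"method": "move_arm", "body": {"deltas": [0, 0, -0.03, 0, 0, 0, 0.1, 0, 0, -0.05, 0, 0, 0, 0.1, 0.02, -0.05, -0.05, 0, 0, 0, 0.1, 0.04, -0.1, -0.05, 0, 0, 0, 0.1, 0.06, -0.15, -0.05, 0, 0, 0, 0.1, 0.08, -0.19, -0.05, 0, 0, 0, 0.1, 0.08, -0.2, -0.05, 0, 0, 0, 0.1, 0.08, -0.2, -0.05, 0, 0, 0, 0.1, 0.08, -0.2, -0.05, 0, 0, 0, 0.1]}}

```text
t: 6.42
tool_pos: [0.5019, -0.395, 0.0716]
orientation: [0.002, -3.142, -0.001]
force: [0.4, 0.9, -0.9]
opening: 0.0279
gripper_force: 20.0
```

Run:
```python
from h import *
p,X,r,T=snap("wrist");cv2.imwrite("pics/w4.png",p[...,::-1]);s=robot.read_state();print(s["tool_pos"],s["force"],s["opening"])
```

```text
[ 0.50196545 -0.39489396  0.0715821 ] [-0.66267879 -0.39094425 -1.53976464] 0.02782973891713832
```

View pics/w4.png

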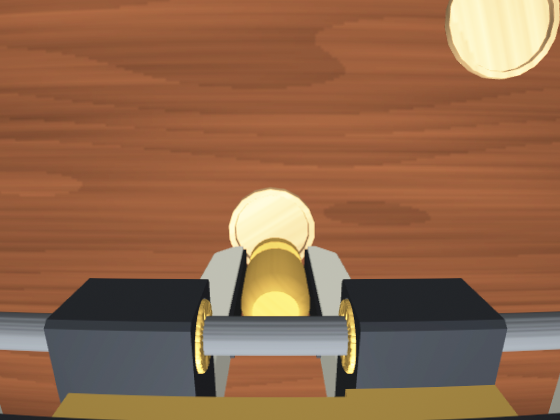

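Knob held upright above the small dish (272,228).

Call:
{"method": "move_arm", "body": {"deltas": [-0.001, -0.001, 0.025, 0, 0, 0, 0.1, -0.001, -0.001, 0.045, 0, 0, 0, 0.1, -0.001, -0.001, 0.0465, 0, 0, 0, 0.1, -0.001, -0.001, 0.0465, 0, 0, 0, 0.1, -0.001, -0.001, 0.0465, 0, 0, 0, 0.45, -0.001, -0.001, 0.0465, 0, 0, 0, 0.6, -0.001, -0.001, 0.0465, 0, 0, 0, 0.6, -0.001, -0.001, 0.0465, 0, 0, 0, 0.6, -0.001, -0.001, -0.01, 0, 0, 0, 0.6, -0.001, -0.001, -0.06, 0, 0, 0, 1, -0.001, -0.001, -0.1, 0, 0, 0, 1]}}

```text
t: 7.85
tool_pos: [0.5027, -0.3976, 0.1743]
orientation: [0.0, 3.14, -0.002]
force: [-0.4, 0.1, -0.2]
opening: 0.0714
gripper_force: 0.0
```

Call:
{"method": "move_arm", "body": {"deltas": [0.066, 0.2525, 0, 0, 0, 0, 1, 0.066, 0.2525, 0, 0, 0, 0, 1, 0.066, 0.2525, 0, 0, 0, 0, 1, 0.066, 0.2525, 0, 0, 0, 0, 1, 0.066, 0.2525, 0, 0, 0, 0, 1, 0.066, 0.2525, 0.06, 0, 0, 0, 1, 0.066, 0.2525, 0.08, 0, 0, 0, 1, 0.066, 0.2525, 0.08, 0, 0, 0, 1]}}

```text
t: 8.85
tool_pos: [0.4351, -0.1447, 0.09]
orientation: [-0.001, -3.138, -0.002]
force: [0.5, -0.4, 0.5]
opening: 0.0931
gripper_force: 0.0
```

Run:
```python
from h import *
p,X,r,T=snap("wrist");D=dict(p=p,X=X,r=r,T=T);s=robot.read_state();print(s["tool_pos"])
print(knob(D,(.436,-.145),.054,.02))
p,X,r,T=snap("top");x=X.reshape(-1,3);k=(np.hypot(*(x[:,:2]-(.501,-.397)).T)<.03)&(x[:,2]>.035)
print(cv2.minAreaRect(x[k,:2].astype(np.float32)*1000),np.percentile(x[k,2],95))
```

```text
[ 0.43625949 -0.14518295  0.09165216]
(np.int64(1877), [array([ 436.1, -144.8]), array([42.4, 40.7]), np.float64(1.5)], array([ 426.4, -144.2]), np.float64(0.0526))
((502.5115661621094, -394.28680419921875), (26.45162010192871, 27.774478912353516), 35.60576629638672) 0.054203805451413144
```

Small knob stands in its dish. Lower on the medium and grip.

Call:
{"method": "move_arm", "body": {"deltas": [0, 0, 0.04, 0, 0, 0, 1, 0, 0, 0.066, 0, 0, 0, 1, 0, 0, 0.066, 0, 0, 0, 1, 0, 0, 0.066, 0, 0, 0, 0.3, 0, 0, 0.066, 0, 0, 0, 0.3, 0, 0, 0.066, 0, 0, 0, 0.3, 0, 0, 0.066, 0, 0, 0, 0.3, 0, 0, 0.066, 0, 0, 0, 0.3, 0, 0, 0.066, 0, 0, 0, 0.3, 0, 0, 0.066, 0, 0, 0, 0.3], "squeeze": 25}}

```text
t: 10.2
tool_pos: [0.4363, -0.1448, 0.0257]
orientation: [-0.0, -3.142, 0.0]
force: [-0.6, -0.3, 1.4]
opening: 0.0417
gripper_force: 25.0
```

Call:
{"method": "move_arm", "body": {"deltas": [0, 0, -0.03, 0, 0, 0, 0.3, 0, 0, -0.045, 0, 0, 0, 0.3, 0.025, -0.05, -0.045, 0, 0, 0, 0.3, 0.05, -0.1, -0.045, 0, 0, 0, 0.3, 0.058, -0.121, -0.045, 0, 0, 0, 0.3, 0.058, -0.121, -0.045, 0, 0, 0, 0.3, 0.058, -0.121, -0.045, 0, 0, 0, 0.3]}}

```text
t: 11.08
tool_pos: [0.3784, -0.265, 0.0703]
orientation: [-0.001, -3.141, -0.001]
force: [-0.5, -0.6, -2.9]
opening: 0.0416
gripper_force: 25.0
```

Call:
{"method": "move_arm", "body": {"deltas": [0, 0, 0.025, 0, 0, 0, 0.3, 0, 0, 0.04, 0, 0, 0, 0.3, 0, 0, 0.0415, 0, 0, 0, 0.3, 0, 0, 0.0415, 0, 0, 0, 0.3, 0, 0, 0.0415, 0, 0, 0, 0.6, 0, 0, 0.0415, 0, 0, 0, 0.75, 0, 0, 0.0415, 0, 0, 0, 0.75, 0, 0, 0.0415, 0, 0, 0, 0.75, 0, 0, -0.01, 0, 0, 0, 0.75, 0, 0, -0.06, 0, 0, 0, 1, 0, 0, -0.11, 0, 0, 0, 1]}}

```text
t: 12.45
tool_pos: [0.3781, -0.2656, 0.1822]
orientation: [0.0, 3.142, -0.0]
force: [1.0, -0.5, -0.4]
opening: 0.0854
gripper_force: 0.0
```

Call:
{"method": "move_arm", "body": {"deltas": [-0.242, 0.366, -0.02, 0, 0, 0, 1, -0.242, 0.366, -0.02, 0, 0, 0, 1, -0.242, 0.366, -0.02, 0, 0, 0, 1, -0.242, 0.366, -0.02, 0, 0, 0, 1, -0.242, 0.366, -0.02, 0, 0, 0, 1, -0.242, 0.366, -0.02, 0, 0, 0, 1, -0.242, 0.366, -0.02, 0, 0, 0, 1, -0.242, 0.366, -0.02, 0, 0, 0, 1, -0.242, 0.366, -0.02, 0, 0, 0, 1, -0.242, 0.366, -0.02, 0, 0, 0, 1]}}

```text
t: 13.7
tool_pos: [0.62, 0.0989, 0.2008]
orientation: [-0.002, -3.142, 0.0]
force: [0.8, -0.5, -0.1]
opening: 0.0928
gripper_force: 0.0
```

Run:
```python
from h import *
p,X,r,T=snap("wrist");D=dict(p=p,X=X,r=r,T=T);s=robot.read_state();print(s["tool_pos"]);np.savez("w5.npz",**D);cv2.imwrite("pics/w5.png",p[...,::-1])
print(knob(D,(.606,.187),.058,.02))
Ti=np.linalg.inv(T);m=robot.camera_model("wrist")
c=(Ti@[.611,.018,.005,1])[:3];uv=(m["K"]@(c/c[2]))[:2].astype(int);print(uv)
print(dish(D,uv))
p,X,r,T=snap("top");x=X.reshape(-1,3);k=(np.hypot(*(x[:,:2]-(.377,-.266)).T)<.035)&(x[:,2]>.035)
print(cv2.minAreaRect(x[k,:2].astype(np.float32)*1000),np.percentile(x[k,2],95))
```

```text
[0.62004662 0.09883399 0.20097626]
(np.int64(1254), [array([606. , 186.8]), array([57.2, 56.7]), np.float64(62.9)], array([595.4, 181.1]), np.float64(0.0565))
[189 176]
[array([610.5,  17.6]), array([79.1, 79.4]), np.float64(18.1)]
((376.5861511230469, -264.5167236328125), (39.853515625, 41.64787673950195), 56.78764343261719) 0.05893319412633273
```

View pics/w5.png

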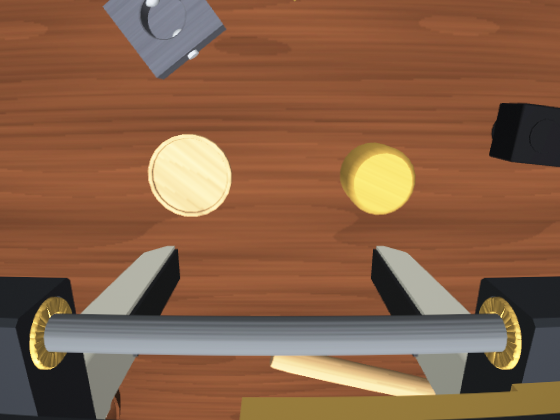

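w5: large knob (378,180), large dish (190,176), both matching given sizes.

Call:
{"method": "move_arm", "body": {"deltas": [0.014, 0.088, 0, 0, 0, 0, 1, 0.014, 0.088, 0.03, 0, 0, 0, 1, 0.014, 0.088, 0.07, 0, 0, 0, 1, 0.014, 0.088, 0.11, 0, 0, 0, 1, 0.014, 0.088, 0.11, 0, 0, 0, 1, 0.014, 0.088, 0.11, 0, 0, 0, 1]}}

```text
t: 14.55
tool_pos: [0.6074, 0.1878, 0.0926]
orientation: [0.002, 3.14, 0.001]
force: [0.0, 0.5, 0.2]
opening: 0.0928
gripper_force: 0.0
```

Call:
{"method": "move_arm", "body": {"deltas": [0.001, -0.001, 0.04, 0, 0, 0, 1, 0.001, -0.001, 0.065, 0, 0, 0, 1, 0.001, -0.001, 0.065, 0, 0, 0, 1, 0.001, -0.001, 0.065, 0, 0, 0, 0.5, 0.001, -0.001, 0.065, 0, 0, 0, 0.5, 0.001, -0.001, 0.065, 0, 0, 0, 0.5, 0.001, -0.001, 0.065, 0, 0, 0, 0.5, 0.001, -0.001, 0.065, 0, 0, 0, 0.5, 0.001, -0.001, 0.065, 0, 0, 0, 0.5], "squeeze": 35}}

```text
t: 15.68
tool_pos: [0.6058, 0.1872, 0.0262]
orientation: [0.0, 3.141, 0.0]
force: [-1.7, -0.7, 5.4]
opening: 0.0572
gripper_force: 35.0
```

Call:
{"method": "move_arm", "body": {"deltas": [0, 0, -0.03, 0, 0, 0, 0.5, 0, 0, -0.045, 0, 0, 0, 0.5, -0.002, -0.05, -0.045, 0, 0, 0, 0.5, -0.003, -0.1, -0.045, 0, 0, 0, 0.5, -0.004, -0.15, -0.045, 0, 0, 0, 0.5, -0.004, -0.169, -0.045, 0, 0, 0, 0.5, -0.004, -0.169, -0.045, 0, 0, 0, 0.5, -0.004, -0.169, -0.045, 0, 0, 0, 0.5]}}

```text
t: 16.68
tool_pos: [0.6092, 0.0193, 0.0703]
orientation: [0.0, -3.141, -0.001]
force: [-0.7, -0.7, -4.3]
opening: 0.057
gripper_force: 35.0
```

Call:
{"method": "move_arm", "body": {"deltas": [-0.001, -0.001, 0.025, 0, 0, 0, 0.5, -0.001, -0.001, 0.04, 0, 0, 0, 0.5, -0.001, -0.001, 0.0415, 0, 0, 0, 0.5, -0.001, -0.001, 0.0415, 0, 0, 0, 0.5, -0.001, -0.001, 0.0415, 0, 0, 0, 0.8, -0.001, -0.001, 0.0415, 0, 0, 0, 0.95, -0.001, -0.001, 0.0415, 0, 0, 0, 0.95, -0.001, -0.001, 0.0415, 0, 0, 0, 0.95, -0.001, -0.001, -0.01, 0, 0, 0, 1, -0.001, -0.001, -0.06, 0, 0, 0, 1, -0.001, -0.001, -0.12, 0, 0, 0, 1, -0.001, -0.001, -0.13, 0, 0, 0, 1]}}

```text
t: 18.18
tool_pos: [0.6134, 0.0171, 0.2071]
orientation: [0.0, 3.132, -0.001]
force: [-0.3, 0.4, -0.2]
opening: 0.0929
gripper_force: 0.0
```

Call:
{"method": "move_arm", "body": {"deltas": [0.121, 0.385, 0, 0, 0, 1.826, 1, 0.121, 0.385, 0, 0, 0, 1.826, 1, 0.121, 0.385, 0, 0, 0, 1.826, 1, 0.121, 0.385, 0, 0, 0, 1.826, 1, 0.121, 0.385, 0, 0, 0, 1.826, 1, 0.121, 0.385, 0, 0, 0, 1.826, 1, 0.121, 0.385, 0, 0, 0, 1.826, 1, 0.121, 0.385, 0.04, 0, 0, 1.826, 1, 0.121, 0.385, 0.07, 0, 0, 1.826, 1, 0.121, 0.385, 0.1, 0, 0, 1.826, 1, 0.121, 0.385, 0.1, 0, 0, 1.826, 1, 0.121, 0.385, 0.1, 0, 0, 1.826, 1]}}

```text
t: 19.68
tool_pos: [0.4897, 0.4024, 0.1014]
orientation: [-2.483, -1.925, -0.001]
force: [-0.1, 0.1, 0.1]
opening: 0.0927
gripper_force: 0.0
```

Run:
```python
from h import *
p,X,r,T=snap("wrist");D=dict(p=p,X=X,r=r,T=T);P=pose();print(P.round(3));cv2.imwrite("pics/w6.png",p[...,::-1]);print(robot.read_state()["q"].round(2))
print(knob(D,(.491,.4025),.058,.02))
top=onplane(r,T,.056);print("black?",[ (n,np.round(v,3)) for n,v in []])
p,X,r,T=snap("top");x=X.reshape(-1,3);k=(np.hypot(*(x[:,:2]-(.610,.0176)).T)<.042)&(x[:,2]>.035)
print(cv2.minAreaRect(x[k,:2].astype(np.float32)*1000),np.percentile(x[k,2],95))
print(P[:3,:3].T@(np.array([.491,.4025,.036])-P[:3,3]))
```

```text
[[ 0.249  0.968  0.002  0.49 ]
 [ 0.968 -0.249  0.001  0.403]
 [ 0.002  0.001 -1.     0.102]
 [ 0.     0.     0.     1.   ]]
[0.61 0.31 1.52 0.   1.31 0.86]
(np.int64(965), [array([490.9, 404.2]), array([48.4, 46.6]), np.float64(75.2)], array([491.1, 420.5]), np.float64(0.0557))
black? []
((607.80224609375, 18.464488983154297), (57.23849868774414, 56.617557525634766), 42.98341369628906) 0.06314956832077462
[-0.00014261  0.00070723  0.06620011]
```

View pics/w6.png

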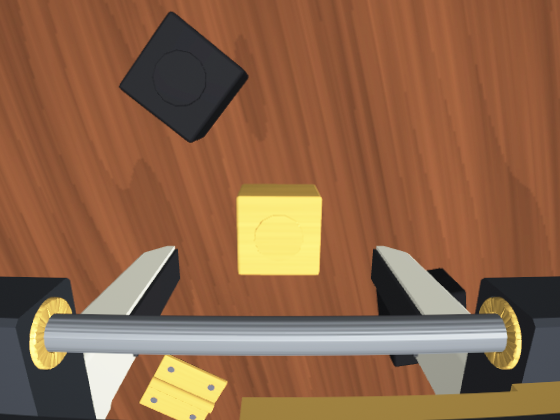

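The knob (279,235) is square to the fingers and centred. Black look-alikes at (185,75) and (440,310) stay clear by the computed distances.

Call:
{"method": "move_arm", "body": {"deltas": [0.001, 0.001, 0.035, 0, 0, 0, 1, 0.001, 0.001, 0.066, 0, 0, 0, 1, 0.001, 0.001, 0.066, 0, 0, 0, 1, 0.001, 0.001, 0.066, 0, 0, 0, 0.4, 0.001, 0.001, 0.066, 0, 0, 0, 0.4, 0.001, 0.001, 0.066, 0, 0, 0, 0.4, 0.001, 0.001, 0.066, 0, 0, 0, 0.4, 0.001, 0.001, 0.066, 0, 0, 0, 0.4, 0.001, 0.001, 0.066, 0, 0, 0, 0.4, 0.001, 0.001, 0.066, 0, 0, 0, 0.4], "squeeze": 50}}

```text
t: 21.02
tool_pos: [0.491, 0.403, 0.0349]
orientation: [2.486, 1.92, 0.001]
force: [0.3, -0.6, 1.8]
opening: 0.0481
gripper_force: 50.0
```

Call:
{"method": "move_arm", "body": {"deltas": [0, 0, -0.03, 0, 0, 0, 0.4, 0, 0, -0.07, 0, 0, 0, 0.4, 0, 0, -0.1, 0, 0, 0, 0.4, -0.06, 0.015, -0.1, 0, 0, 0, 0.4, -0.11, 0.028, -0.1, 0, 0, 0, 0.4, -0.16, 0.04, -0.1, 0, 0, 0, 0.4, -0.21, 0.053, -0.1, 0, 0, 0, 0.4, -0.26, 0.066, -0.1, 0, 0, 0, 0.4, -0.3, 0.076, -0.1, 0, 0, 0, 0.4, -0.317, 0.08, -0.1, 0, 0, 0, 0.4, -0.317, 0.08, -0.1, 0, 0, 0, 0.4, -0.317, 0.08, -0.1, 0, 0, 0, 0.4]}}

```text
t: 22.52
tool_pos: [0.4879, 0.077, 0.1344]
orientation: [-2.485, -1.921, -0.0]
force: [-0.4, 0.6, -2.4]
opening: 0.0476
gripper_force: 50.0
```

Run:
```python
from h import *
p,X,r,T=snap("wrist");P=pose();cv2.imwrite("pics/w7.png",p[...,::-1]);s=robot.read_state();print(P.round(4),s["opening"],s["force"])
x=X.reshape(-1,3);k=(np.hypot(*(x[:,:2]-(.472,.0063)).T)<.056)&(x[:,2]>.017)&(x[:,2]<.03)
c=cv2.minAreaRect(x[k,:2].astype(np.float32)*1000);print(c)
np.savez("w7.npz",p=p,X=X,r=r,T=T)
print(P[:3,:3].T@(np.array([c[0][0]/1000,c[0][1]/1000,.06])-P[:3,3]))
```

```text
[[ 2.516e-01  9.678e-01 -3.000e-04  4.879e-01]
 [ 9.678e-01 -2.516e-01  5.000e-04  7.720e-02]
 [ 4.000e-04 -4.000e-04 -1.000e+00  1.345e-01]
 [ 0.000e+00  0.000e+00  0.000e+00  1.000e+00]] 0.04784636041500426 [-0.58160983  0.25138611 -2.39021108]
((0.0, 0.0), (0.0, 0.0), 0.0)
[-0.19746933 -0.45275351  0.07460175]
```

View pics/w7.png

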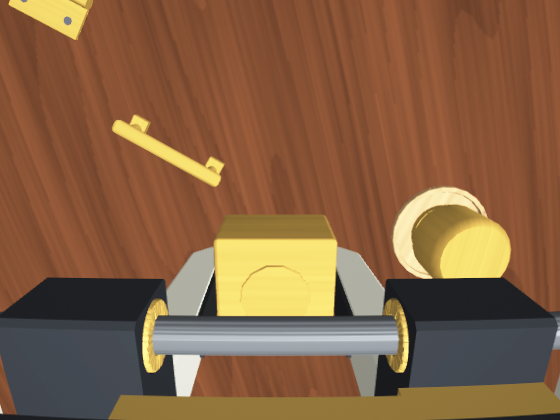

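w7: knob is held square (275,265), but picture-up is tool +x, so the holder is hidden behind the gripper. Step past it and look again.

Call:
{"method": "move_arm", "body": {"deltas": [-0.06, 0.001, 0, 0, 0, 0, 0.4, -0.12, 0.002, 0, 0, 0, 0, 0.4, -0.143, 0.002, 0, 0, 0, 0, 0.4, -0.143, 0.002, 0, 0, 0, 0, 0.4, -0.143, 0.002, 0, 0, 0, 0, 0.4]}}

```text
t: 23.2
tool_pos: [0.4542, -0.0617, 0.1347]
orientation: [-2.485, -1.921, -0.001]
force: [-0.3, -0.0, -3.1]
opening: 0.0479
gripper_force: 50.0
```

Run:
```python
from h import *
p,X,r,T=snap("wrist");P=pose();cv2.imwrite("pics/w8.png",p[...,::-1]);s=robot.read_state();print(P.round(4)[:,3],s["opening"])
x=X.reshape(-1,3);k=(np.hypot(*(x[:,:2]-(.472,.0063)).T)<.056)&(x[:,2]>.017)&(x[:,2]<.03)
c=cv2.minAreaRect(x[k,:2].astype(np.float32)*1000);print(c,k.sum())
np.savez("w8.npz",p=p,X=X,r=r,T=T)
print(P[:3,:3].T@(np.array([c[0][0]/1000,c[0][1]/1000,.06])-P[:3,3]))
```

```text
[ 0.4541 -0.0616  0.1346  1.    ] 0.04722885084777363
((470.8854675292969, 5.416172027587891), (76.15003967285156, 72.51612091064453), 36.042015075683594) 8716
[ 0.06899621 -0.00061047  0.07465089]
```

View pics/w8.png

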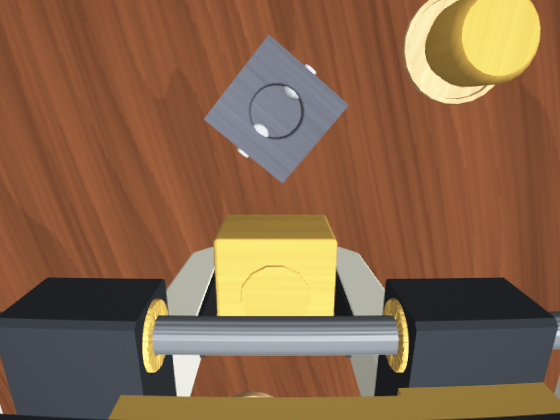

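w8: holder corners (269,37),(348,103),(281,182),(205,119), hole centre ~(276,111).

Run:
```python
from h import *
D=np.load("w8.npz");g=cv2.cvtColor(D["p"],cv2.COLOR_RGB2GRAY);Q=onplane(D["r"],D["T"],.022)
q=np.array([Q[v,u] for u,v in((269,37),(348,103),(281,182),(205,119))]);print((q.mean(0)*1000).round(1),np.linalg.norm(q[0]-q[2]),np.linalg.norm(q[1]-q[3]))
# hole rim: for each direction, darkest radius on the plane between 15 and 23 mm, refine centre by circle fit
from scipy.interpolate import griddata
c=q.mean(0)[:2];X=Q[...,:2]
m=np.hypot(*(X-c).transpose(2,0,1))<.03
xs=X[m];gs=g[m].astype(float)
for it in range(4):
    pts=[]
    for a in np.linspace(0,2*np.pi,72,endpoint=False):
        d=c+np.outer(np.arange(.015,.0235,.00025),[np.cos(a),np.sin(a)])
        v=griddata(xs,gs,d);i=v.argmin()
        if v[i]<np.median(gs)-25: pts.append(d[i])
    pts=np.array(pts);A=np.c_[2*pts,np.ones(len(pts))];s=np.linalg.lstsq(A,(pts**2).sum(1),rcond=None)[0];c=s[:2]
print(len(pts),(c*1000).round(1),np.sqrt(s[2]+c@c)*1000)
P=pose();print(P[:3,:3].T@(np.array([*c,.06])-P[:3,3]))
# held knob lateral: brass rows 215-300 columns
b=brass(D["p"])[250:300,180:370];print([ (np.flatnonzero(r)[[0,-1]]+180) for r in b[::16]])
```

```text
[471.5   5.8  22. ] 0.09918827381806401 0.10033001150601306
63 [471.8   6.2] 18.422159717812477
[7.00068160e-02 2.93593825e-05 7.46512773e-02]
[array([214, 215]), array([215, 284]), array([216, 335]), array([217, 334])]
```

Call:
{"method": "move_arm", "body": {"deltas": [0.05, 0, 0, 0, 0, 0, 0.4, 0.0693, 0, 0, 0, 0, 0, 0.4, 0.0693, 0, 0.03, 0, 0, 0, 0.4, 0.0693, 0, 0.06, 0, 0, 0, 0.4, 0.0693, 0, 0.074, 0, 0, 0, 0.4, 0.0693, 0, 0.074, 0, 0, 0, 0.4, 0.0693, 0, 0.074, 0, 0, 0, 0.4, 0.0693, 0, 0.074, 0, 0, 0, 0.4], "squeeze": 60}}

```text
t: 24.25
tool_pos: [0.4724, 0.0041, 0.062]
orientation: [2.485, 1.919, 0.003]
force: [0.0, -0.6, -2.9]
opening: 0.0479
gripper_force: 60.0
```

Run:
```python
from h import *
p,X,r,T=snap("wrist");P=pose();cv2.imwrite("pics/w9.png",p[...,::-1]);s=robot.read_state();print(P.round(4),s["opening"],s["force"])
print(P[:3,:3].T@(np.array([.4718,.0062,.037])-P[:3,3]))
```

```text
[[ 2.528e-01  9.675e-01  2.100e-03  4.723e-01]
 [ 9.675e-01 -2.528e-01 -2.000e-04  4.100e-03]
 [ 3.000e-04  2.100e-03 -1.000e+00  6.180e-02]
 [ 0.000e+00  0.000e+00  0.000e+00  1.000e+00]] 0.047708155780327756 [-0.02506382  0.73877876 -3.03748827]
[ 0.0019124  -0.00104375  0.02483873]
```

View pics/w9.png

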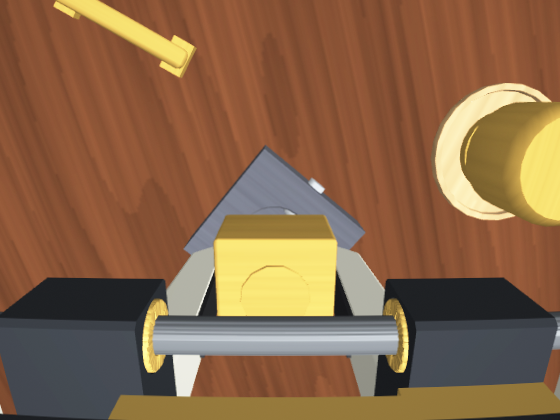

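Spigot is just above the mouth, knob centred over the block (275,265).

Call:
{"method": "move_arm", "body": {"deltas": [0.001, -0.0005, 0.003, 0, 0, 0, 0.4, 0.001, -0.0005, 0.006, 0, 0, 0, 0.4, 0.001, -0.0005, 0.009, 0, 0, 0, 0.4, 0.001, -0.0005, 0.011, 0, 0, 0, 0.4, 0.001, -0.0005, 0.011, 0, 0, 0, 0.4]}}

```text
t: 24.92
tool_pos: [0.4708, 0.0054, 0.0493]
orientation: [-2.486, -1.92, 0.001]
force: [-0.5, 0.6, -2.5]
opening: 0.0476
gripper_force: 60.0
```

Call:
{"method": "move_arm", "body": {"deltas": [0, 0, 0.002, 0, 0, 0, 0.4, 0, 0, 0.004, 0, 0, 0, 0.4, 0, 0, 0.006, 0, 0, 0, 0.4, 0, 0, 0.006, 0, 0, 0, 0.4]}}

```text
t: 25.42
tool_pos: [0.4725, 0.0047, 0.045]
orientation: [2.484, 1.919, 0.002]
force: [0.2, -1.9, 3.7]
opening: 0.0476
gripper_force: 60.0
```

Call:
{"method": "move_arm", "body": {"deltas": [0, 0, 0.002, 0, 0, 0, 0.4, 0, 0, 0.004, 0, 0, 0, 0.4, 0, 0, 0.005, 0, 0, 0, 0.4, 0, 0, 0.005, 0, 0, 0, 0.4]}}

```text
t: 25.92
tool_pos: [0.4714, 0.0056, 0.0383]
orientation: [2.486, 1.92, 0.002]
force: [4.4, 0.6, -5.5]
opening: 0.0477
gripper_force: 60.0
```

Call:
{"method": "move_arm", "body": {"deltas": [0, 0, 0.001, 0, 0, 0, 0.4, 0, 0, 0.002, 0, 0, 0, 0.4, 0, 0, 0.002, 0, 0, 0, 0.4]}}

```text
t: 26.3
tool_pos: [0.4711, 0.0059, 0.0369]
orientation: [-2.485, -1.92, -0.001]
force: [1.3, 5.0, 2.5]
opening: 0.0477
gripper_force: 60.0
```

Call:
{"method": "move_arm", "body": {"deltas": [0, 0, 0.001, 0, 0, 0, 0.4, 0, 0, 0.002, 0, 0, 0, 0.4, 0, 0, 0.002, 0, 0, 0, 0.4]}}

```text
t: 26.68
tool_pos: [0.4712, 0.0059, 0.0368]
orientation: [-2.485, -1.92, -0.0]
force: [-9.5, 5.2, 25.0]
opening: 0.0478
gripper_force: 60.0
```

Hard stop at the home height (25 N). Release and retreat.

Call:
{"method": "move_arm", "body": {"deltas": [0, 0, -0.002, 0, 0, 0, 0.4, 0, 0, -0.002, 0, 0, 0, 0.75, 0, 0, -0.002, 0, 0, 0, 0.8, 0, 0, -0.002, 0, 0, 0, 0.8, 0, 0, -0.002, 0, 0, 0, 0.8, 0, 0, -0.03, 0, 0, 0, 0.8, 0, 0, -0.08, 0, 0, 0, 0.8, -0.05, 0, -0.14, 0, 0, 0, 1, -0.1, 0, -0.17, 0, 0, 0, 1, -0.1, 0, -0.17, 0, 0, 0, 1, -0.1, 0, -0.17, 0, 0, 0, 1]}}

```text
t: 28.05
tool_pos: [0.4459, -0.0917, 0.2045]
orientation: [2.488, 1.918, 0.001]
force: [0.1, 0.1, 0.1]
opening: 0.0928
gripper_force: 0.0
```

Run:
```python
from h import *
p,X,r,T=snap("wrist");D=dict(p=p,X=X,r=r,T=T);cv2.imwrite("pics/w10.png",p[...,::-1]);s=robot.read_state();print(s["t"],s["tool_pos"],s["gripper_force"])
x=X.reshape(-1,3);k=(np.hypot(*(x[:,:2]-(.4718,.0062)).T)<.04)&(x[:,2]>.045)&brass(p).ravel()
print(cv2.minAreaRect(x[k,:2].astype(np.float32)*1000),np.percentile(x[k,2],[50,90]),"expect .058-.060")
p,X,r,T=snap("side");cv2.imwrite("pics/side1.png",cv2.resize(p[150:400,200:450,::-1],None,fx=2.4,fy=2.4))
```

```text
28.1 [ 0.44548525 -0.09090893  0.20355533] 0.0
((456.6808776855469, -0.4628028869628906), (32.156341552734375, 64.80615997314453), 28.991649627685547) [0.05706526 0.05778059] expect .058-.060
```

View pics/w10.png

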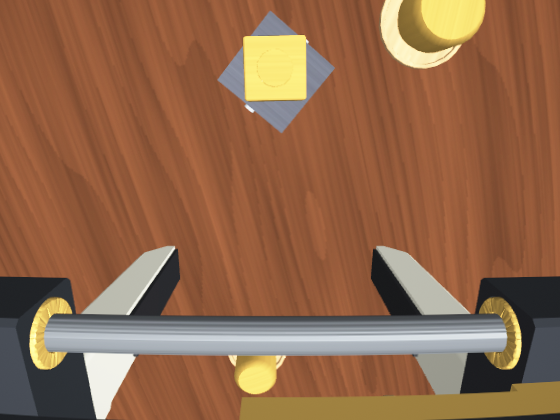

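View pics/side1.png

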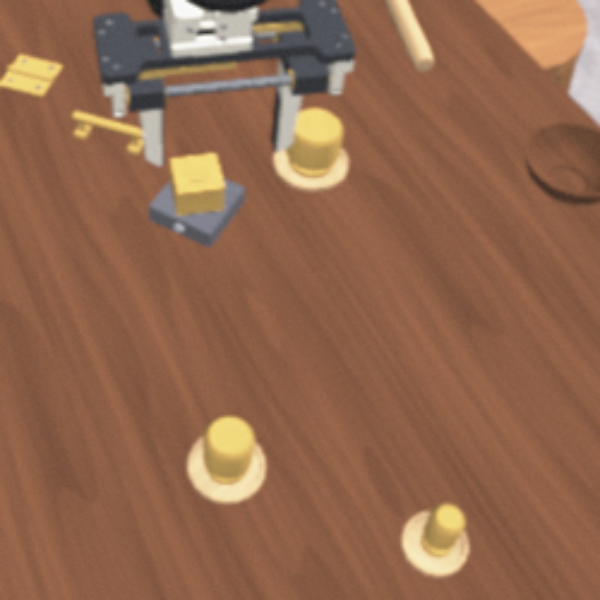

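The square head is flush on the block: w10 (275,68), top measured at 58 mm. All three round knobs stand in their dishes in the side view, and the gripper is clear.

```bash
python3 -c "
from plant import robot
print(robot.close_job())"
```

```text
the job is handed in; nothing more can be done
None
```

I handed the job in at about 28 s: the three round knobs stand in their own dishes, the square knob is pushed home in the sprung holder with its head on the block, and I left the bar pull, hinge and black look-alikes untouched.

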